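# Hold a ground plate flush on the free sloped contact stage

## Robot

A 7-joint arm with a two-finger parallel gripper is mounted at the origin on the work surface. World frame = base frame: x ahead of the robot, y to its left, z up, the work surface at z = 0. Lengths are in m, angles in rad, forces in N, time in s.
With the tool pointing down it reaches from about 0.425 to 0.875 m from the base axis. Payload 4.7 kg.
Tool frame: the origin (TCP) lies at the very end of the fingers, on their centre line; the grasp point (between the pads) lies 19 mm behind it; z points along the fingers, y is the direction in which the jaws open and shut (so a half turn about z gives the same grasp; the last joint's range is limited). The gripper opens to 85 mm and grips with 20 to 120 N. Pads are 22 mm wide; open, the fingers measure 114 mm over their backs; the gripper's body (76 mm by 85 mm) begins 54 mm behind the grasp point. The pads swing forward as they close: fully open they stand 13 mm farther back than shut.
Start: joints at [-1.285, 0.321, -0.07, 1.45, 0.023, 1.371, -0.057], TCP at [0.175, 0.626, 0.231] pointing down, gripper open.
Joint ranges: [-2.86, 2.86], [-0.3, 2.09], [-1.38, 1.24], [0.06, 2.45], [-1.56, 4.7], [0.09, 2.05], [-2.69, 2.69]. Speed limits (rad/s): [2.57, 2.57, 3.14, 3.14, 3.14, 3.14, 3.14].

## Interface

Orientations are given as a 3x3 rotation matrix whose columns are the frame's x, y, z axes.
In Python, from cell import observe, get_image, close_job gives the robot as it stands.
- The arm moves only by the tool step_arm, never from a script. Its arguments are lists of equal length, an entry for each row: "jaw": the opening, from -1 (shut) to 1 (fully open); "slide": the shift along the world's x, y, z in units of 0.8 m (1.0 is 0.8 m), a list of three; "turn": the turn about the world's z in units of 120 degrees (1.0 is 120 degrees). A call has 1 to 20 rows; each row shifts and turns the pose as measured when the row begins; what a row does not reach is not made up. A row lasts 1/10 s, in which the tool goes at most 50 mm and 8.59 degrees, less where a joint would pass 70% of its speed; a pose out of reach is approached as far as the arm can. A call with a number of a shift or a turn outside -1 to 1 is refused whole. A call with a gripper value outside its range is refused whole. The fingers move at their own pace and stop on an object; "grip_force" is the grip in N (left out, the last holds). Time passes only in rows, so rows that do not move let the fingers close. It gives the time, the measured TCP pose, the force and the opening at its end, in the units of the state.
- observe(): the state, without advancing time (a new reading comes with each control period).
- get_image(name): name is "scene" or "side" or "wrist"; returns a dict with "color" (384x512x3 uint8, blue, green, red), "mtx" (3x3 intrinsics, pixels), "extrinsics" (4x4, takes a point from camera to world coordinates). Camera axes: x right, y up, looking along -z (the intrinsics and any distortion apply to the point x, -y, -z); pixel columns grow to the right and rows downward; lengths in m; the calibration is good to about 2 mm. A picture is of the moment at which its call begins. There is no depth.
- close_job(): hands the job in, once; it reports no verdict.
The state is a dict: "clock": time; "joint_positions": joint angles; "joint_velocities": joint speeds; "tau": joint torques, N m; "ee_pos": TCP position; "tcp_rot": TCP orientation; "wrist_force": force on the tool from outside, world axes, zero at the start; "moment": the same for the moment, N m; "gripper_width": opening from 0.0 (shut) to 1.0 (fully open).
Only numpy, scipy, OpenCV 4.12 (cv2) and the standard library are available. Lean on these libraries where they do the work, as an engineer would, in place of code of your own. Each camera call takes 0.05 s, during which the arm holds its last target. There are 200 camera calls.

## Task

Pick up the brass ground plate by its black fin and hold it flush on the sloped face of the stage that has the green marker on its foot: tilted exactly as the face, centred on the copper pad with its long side up the slope, pressed on gently with a steady push of about 10 N. Finish while still gripping and pressing it there; do not let go. Do not bring the plate against the stage with the red marker, and leave the markers, camera and phone where they are.

Things in the scene. Friction and masses are not known exactly. Their poses are not given: they have to be found in the camera images.
- plate: brass plate 80 mm (x) by 56 mm (y), 5 mm thick, flat underside; a black upright grip fin 40 mm (x) by 12 mm (y) stands in its middle, from 5 to 47 mm above the underside. About 0.14 kg (0.1 to 0.2). Origin: centre of the underside; z points up along the fin. Starts flat on the bench, fin up, before the stages. Either end may go up the slope.
- plate_corner0 (a point): point on the plate's underside 1 mm in from the corner at +x +y: (+39, +27, 0) mm in the plate's frame
- plate_corner1 (a point): point on the plate's underside 1 mm in from the corner at +x -y: (+39, -27, 0) mm in the plate's frame
- plate_corner2 (a point): point on the plate's underside 1 mm in from the corner at -x +y: (-39, +27, 0) mm in the plate's frame
- plate_corner3 (a point): point on the plate's underside 1 mm in from the corner at -x -y: (-39, -27, 0) mm in the plate's frame
- stage_left: left (+y) test stage, fixed: grey foot 170 x 124 x 8 mm from 55 mm in front (-x, robot side) to 115 mm behind its origin; 2 dark cheeks, 116 mm over all, 70 mm high, below the face's centre, bear a white tilting block 104 x 92 x 18 mm. Origin: on the bench under the pivot (71 mm up, along y). Slope locked stiff at 0.2 to 0.5 rad, differing by stage and start; low end to the robot.
- stage_left_face (a point): centre of the sloped face of the left stage, about 80 mm above the bench, 9 mm from the pivot axis along z. z points straight out of the face, x up the slope (away from the robot), y along the level tilt axis. The face is 104 mm (x) by 92 mm (y); a flat copper pad of 80 mm (x) by 56 mm (y) is inlaid in its middle, nothing stands up from it.
- stage_right: right (-y) test stage, fixed: grey foot 170 x 124 x 8 mm from 55 mm in front (-x, robot side) to 115 mm behind its origin; 2 dark cheeks, 116 mm over all, 70 mm high, below the face's centre, bear a white tilting block 104 x 92 x 18 mm. Origin: on the bench under the pivot (71 mm up, along y). Slope locked stiff at 0.2 to 0.5 rad, differing by stage and start; low end to the robot.
- stage_right_face (a point): centre of the sloped face of the right stage, about 80 mm above the bench, 9 mm from the pivot axis along z. z points straight out of the face, x up the slope (away from the robot), y along the level tilt axis. The face is 104 mm (x) by 92 mm (y); a flat copper pad of 80 mm (x) by 56 mm (y) is inlaid in its middle, nothing stands up from it.
- marker_green: green plastic pawn-shaped marker, 26 mm across, 28 mm high, loose; stands on the rear part (+x, away from the robot) of the foot plate of the stage that is free for use, 92 mm behind that stage's origin. Origin: centre of its underside.
- marker_red: red marker of the same shape, in the same place on the foot plate of the other stage, which must not be used. Origin: centre of its underside.
- camera: blue compact camera standing upright, 28 x 90 x 60 mm with a round lens, bystander at the left. Origin: centre of its underside.
- phone: opened black phone lying flat, 75 x 150 x 9 mm, bystander at the right. Origin: centre of its underside.
Things that resemble listed ones, but are neither listed nor needed, are in the scene too. What is meant by the plate is not pink or white, and is the smaller of those in its own colour.

How it is judged:
On the way:
1. the plate is gripped and lifted clear of the bench (height (world z) of plate above 0.03 m and contact force between the fingers and plate above 2 N), for 0.2 s.
At the end, for the whole second after the job is handed in: Fingers grip the plate (over 3 N) and press it, at rest, on the green-marked stage's face with 3 to 30 N: all corners within 3 mm of the face, parallel within 0.06 rad, centred within 12 mm along and across the slope, long side up the slope within 0.17 rad (((horizontal distance between marker_green and stage_left below 0.13 m and z of each of plate_corner0, plate_corner1, plate_corner2, plate_corner3 in the frame of stage_left_face below 0.003 m and angle between the z axis of plate and the z axis of stage_left_face, either way round below 0.06 rad and angle between the x axis of plate and the x axis of stage_left_face, either way round below 0.17 rad and contact force between plate and stage_left between 3 and 30 N and x of plate in the frame of stage_left_face between -0.012 and 0.012 m and y of plate in the frame of stage_left_face between -0.012 and 0.012 m) or (horizontal distance between marker_green and stage_right below 0.13 m and z of each of plate_corner0, plate_corner1, plate_corner2, plate_corner3 in the frame of stage_right_face below 0.003 m and angle between the z axis of plate and the z axis of stage_right_face, either way round below 0.06 rad and angle between the x axis of plate and the x axis of stage_right_face, either way round below 0.17 rad and contact force between plate and stage_right between 3 and 30 N and x of plate in the frame of stage_right_face between -0.012 and 0.012 m and y of plate in the frame of stage_right_face between -0.012 and 0.012 m)) and contact force between the fingers and plate above 3 N and linear speed of plate below 0.02 m/s); the arm keeps its last pose, push and grip.
It fails at once if the plate presses on the stage with the red marker ((horizontal distance between marker_red and stage_left below 0.13 m and contact force between plate and stage_left above 1.5 N) or (horizontal distance between marker_red and stage_right below 0.13 m and contact force between plate and stage_right above 1.5 N)).
It fails at once if the plate is pushed on a stage with more than 60 N (contact force between plate and stage_left above 60 N or contact force between plate and stage_right above 60 N).
It fails at once if a marker is moved more than 20 mm (distance of any of marker_green, marker_red from where it was at the start of the episode above 0.02 m).
It fails at once if the camera or the phone is moved more than 20 mm (distance of any of camera, phone from where it was at the start of the episode above 0.02 m).
It also fails if it takes over 38 s, if anything falls off the work surface, if the arm or the gripper's body presses on something with over 40 N, if the wrist force passes 120 N, or if a joint passes its speed limit or range.

## Working session

There is one attempt and no reset: what is moved stays moved. The work goes in short steps, Python scripts to look and compute and a tool call to move; the robot and the scene stay as the last step left them, time stands still between calls to the robot, and variables do not carry over. Pictures are saved under pics/ and viewed, about 8 in all and at most 12, crops included, and the job is handed in when it is done.

Besides the shell and the picture viewer there is one more tool, called by a JSON object that holds its "op" and its "data", one argument or row to a line. step_arm: Moves the arm, as the interface text tells. Shifts and turns lie within -1 to 1; 1 stands for 0.8 m of shift or 120 degrees of turn. Its arguments: {"type":"object","properties":{"jaw":{"type":"array","items":{"type":"number"}},"slide":{"type":"array","items":{"type":"array","items":{"type":"number","minimum":-1,"maximum":1}}},"turn":{"type":"array","items":{"type":"number","minimum":-1,"maximum":1}},"grip_force":{"type":"number"}},"required":["jaw","slide","turn"]}

```bash
mkdir -p pics
cat > h.py <<'E'
import cv2, numpy as np
from cell import observe, get_image, close_job
np.set_printoptions(precision=4, suppress=True)
def ray(im,u,v):
    K=np.array(im["mtx"]);E=np.array(im["extrinsics"])
    d=np.linalg.inv(K)@[u,v,1]; d=E[:3,:3]@(d*[1,-1,-1]); return E[:3,3],d
def onz(im,u,v,z):
    o,d=ray(im,u,v); return o+d*(z-o[2])/d[2]
def proj(im,p):
    K=np.array(im["mtx"]);E=np.array(im["extrinsics"])
    c=E[:3,:3].T@(np.asarray(p)-E[:3,3]); q=K@(c*[1,-1,-1]); return q[:2]/q[2]
E
python3 - <<'E'
from h import *
import pickle
ims={n:get_image(n) for n in("scene","side")}
pickle.dump(ims,open("ims.pkl","wb"))
for n in ims: cv2.imwrite(f"pics/{n}0.png",cv2.resize(ims[n]["color"],(800,600),interpolation=cv2.INTER_CUBIC)); print(n,ims[n]["mtx"],ims[n]["extrinsics"],[k for k in ims[n]])
s=observe(); print(s)
E
```

```text
scene [[350.1492   0.     256.2539]
 [  0.     350.1492 191.561 ]
 [  0.       0.       1.    ]] [[-0.54   -0.7326  0.4143  0.9065]
 [ 0.8416 -0.4734  0.26    0.2067]
 [ 0.0057  0.4891  0.8722  0.8159]
 [ 0.      0.      0.      1.    ]] ['color', 'mtx', 'extrinsics']
side [[437.1908   0.     250.6005]
 [  0.     437.1908 198.9351]
 [  0.       0.       1.    ]] [[ 0.9981  0.0541 -0.0283  0.528 ]
 [-0.0591  0.7369 -0.6735 -0.7809]
 [-0.0156  0.6739  0.7387  0.9229]
 [ 0.      0.      0.      1.    ]] ['color', 'mtx', 'extrinsics']
{'clock': 0.1, 'joint_positions': array([-1.2849,  0.3217, -0.0701,  1.4515,  0.0226,  1.3708, -0.0569]), 'joint_velocities': array([-0.0019,  0.0012, -0.0001, -0.0049,  0.0002,  0.0021,  0.0012]), 'tau': array([  0.0001, -49.4882,  -0.384 , -31.521 ,   0.0129,   0.0074,
         0.    ]), 'ee_pos': array([0.1744, 0.6257, 0.2304]), 'tcp_rot': array([[-0.9633,  0.2685, -0.0004],
       [ 0.2685,  0.9633, -0.0016],
       [-0.0001, -0.0017, -1.    ]]), 'wrist_force': array([ 0.2876,  0.1507, -0.1904]), 'moment': array([-0.0263,  0.0594,  0.0007]), 'gripper_width': 1.0008165921177714}
```

View pics/scene0.png

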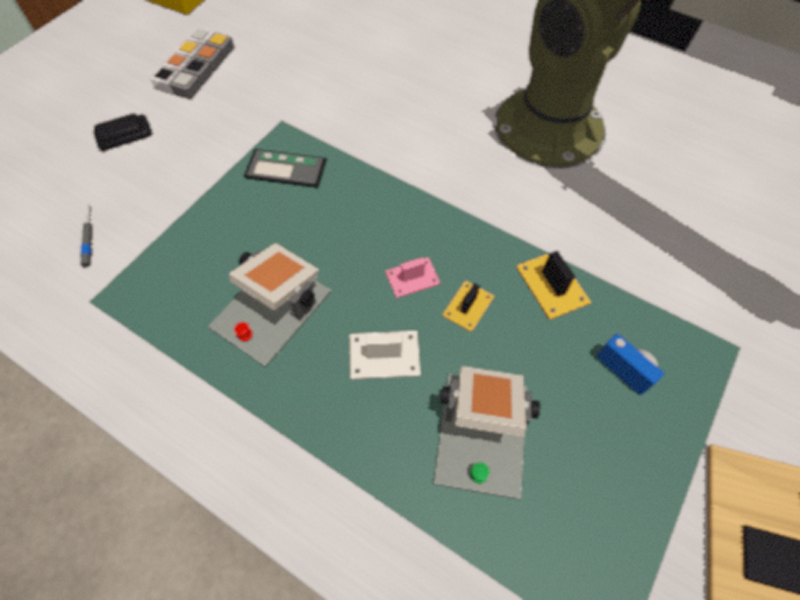

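View pics/side0.png

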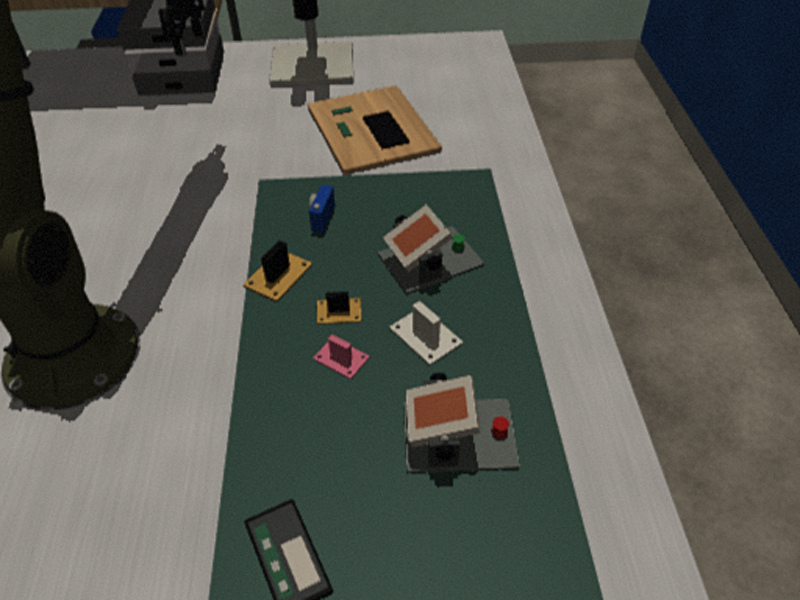

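The scene shows the green marker at (480,472) on the left stage's foot, which is yawed. The target plate is the smaller brass one, at (468,305) in scene and (340,310) in side. The larger brass, pink and white plates are decoys. Next I'll take enlarged crops of both views.

Run:
```python
from h import *
import pickle
ims=pickle.load(open("ims.pkl","rb"))
def crop(n,u,v,w,h,s): return cv2.resize(ims[n]["color"][v:v+h,u:u+w],None,fx=s,fy=s,interpolation=cv2.INTER_CUBIC)
# scale 8: plate crops 50x37 -> 400x296 ; stage crops
a=np.hstack([crop("scene",275,172,50,37,8),crop("side",195,180,50,37,8)])
b=np.hstack([crop("scene",275,228,80,60,5),crop("side",237,125,80,60,5)])
cv2.imwrite("pics/crops.png",np.vstack([a,b])); print(np.vstack([a,b]).shape)
```

```text
(596, 800, 3)
```

View pics/crops.png

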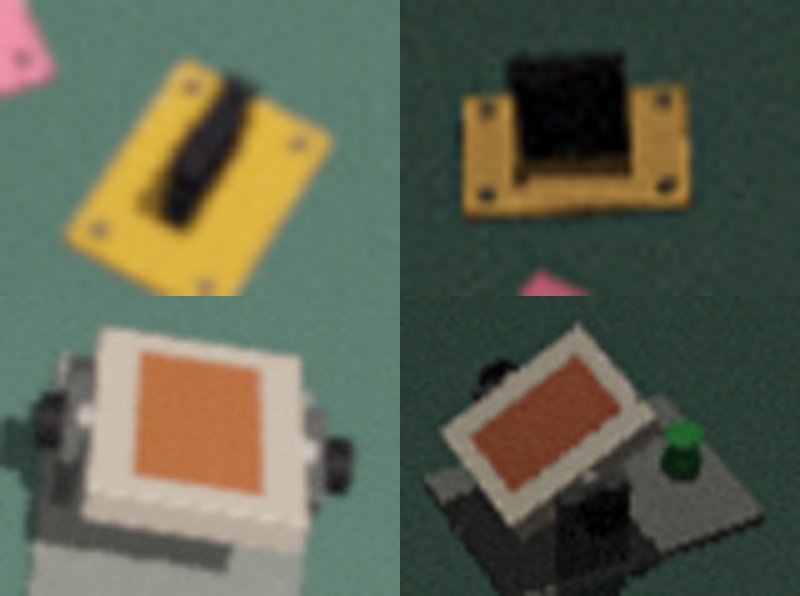

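```bash
cat > fit.py <<'E'
from h import *
import pickle
from scipy.optimize import least_squares
ims=pickle.load(open("ims.pkl","rb"))
def Rz(a): return np.array([[np.cos(a),-np.sin(a),0],[np.sin(a),np.cos(a),0],[0,0,1]])
def slope(s): return np.array([[np.cos(s),0,-np.sin(s)],[0,1,0],[np.sin(s),0,np.cos(s)]])
sg=np.array([[-1,-1],[-1,1],[1,1],[1,-1]])
def stage(p,L,W):
    x,y,a,s=p; return np.array([x,y,.071])+(Rz(a)@slope(s)@np.c_[sg*[L/2,W/2],np.full(4,.009)].T).T
S=np.array([275,228]);D=np.array([237,125])
c=lambda P,o,k,off:np.array(P)/k-np.array(off)/k+o-.5+.5/k
sf=c([(102,330),(302,357),(308,527),(85,493)],S,5,(0,296)); sp=c([(140,352),(262,370),(263,494),(135,475)],S,5,(0,296))
df=c([(514,525),(443,430),(578,325),(657,407)],D,5,(400,296)); dp=c([(514,492),(472,438),(577,355),(621,408)],D,5,(400,296))
def res(p):
    r=[]
    for n,f,q in(("scene",sf,sp),("side",df,dp)):
        for (L,W),m in(((.104,.092),f),((.08,.056),q)):
            r+=[proj(ims[n],P)-u for P,u in zip(stage(p,L,W),m)]
    return np.ravel(r)
f=least_squares(res,[.65,.1,.3,.35]); p=f.x
print("stage x y yaw slope",p,"rms px",np.sqrt(np.mean(f.fun**2)));print(f.fun.reshape(-1,4,2).round(1).tolist())
R=Rz(p[2])@slope(p[3]);C=np.array([p[0],p[1],.071])+R[:,2]*.009
print("face centre",C,"normal",R[:,2],"sigma",np.sqrt(np.diag(np.linalg.inv(f.jac.T@f.jac)))*.6)
ps=c([(188,60),(333,137),(235,308),(65,238)],np.array([275,172]),8,(0,0))
pd=c([(463,95),(685,86),(690,205),(463,211)],np.array([195,180]),8,(400,0))
for n,m in(("scene",ps),("side",pd)):
    q=np.array([onz(ims[n],*u,.005) for u in m])[:,:2]; print(n,q.tolist(),"mean",q.mean(0),"edges",np.linalg.norm(q-np.roll(q,-1,0),axis=1))
    for e in np.roll(q,-1,0)-q: print("  edge dir",np.arctan2(e[1],e[0]))
E
python3 fit.py
```

```text
stage x y yaw slope [0.6201 0.1796 0.4085 0.4671] rms px 0.4534021208287641
[[[-0.1, -0.3], [-0.5, 0.3], [0.5, -0.4], [0.8, -0.6]], [[-0.1, -0.2], [-0.1, -0.0], [0.6, 0.6], [-0.4, 0.2]], [[-0.3, 0.2], [-0.3, 0.2], [0.4, -0.4], [0.2, 1.3]], [[0.2, 0.4], [-0.2, -0.3], [0.3, -0.5], [0.9, 0.0]]]
face centre [0.6164 0.1779 0.079 ] normal [-0.4132 -0.1789  0.8929] sigma [0.0004 0.0004 0.0073 0.0115]
scene [[0.42707555639982686, 0.0392562790706914], [0.4270360028890014, 0.0946964522713383], [0.5005832971442978, 0.09795452351754834], [0.5083878417491787, 0.038885008695629414]] mean [0.4658 0.0677] edges [0.0554 0.0736 0.0596 0.0813]
  edge dir 1.571509771609929
  edge dir 0.04427005195725276
  edge dir -1.4394324592413315
  edge dir 3.1370267040116375
side [[0.42585190017079533, 0.09553071266584157], [0.5061734421611317, 0.0940849281719337], [0.5063344097169034, 0.03633913546868983], [0.4267015219225039, 0.039334783653577676]] mean [0.4663 0.0663] edges [0.0803 0.0577 0.0797 0.0562]
  edge dir -0.017998015780228152
  edge dir -1.5680088139507928
  edge dir 3.103992154749568
  edge dir 1.58591409492351
```

Both views agree on the plate: centre (0.466, 0.067), yaw about 0, edges 80 x 57 mm. The stage fit has an rms of 0.45 px, with yaw 0.41, slope 0.467 and face centre (0.616, 0.178, 0.079). Both match the given sizes, so I'm starting the approach.

{"op": "step_arm", "data": {
  "jaw": [-0.2, -0.2, -0.2, -0.2, -0.2, -0.2, -0.2, -0.2, -0.2, -0.2, -0.2, -0.2, -0.2, -0.2, -0.2],
  "slide": [
    [0.026, -0.05, 0],
    [0.026, -0.05, 0],
    [0.026, -0.05, 0],
    [0.026, -0.05, 0],
    [0.026, -0.05, 0],
    [0.026, -0.05, 0],
    [0.026, -0.05, 0],
    [0.026, -0.05, 0],
    [0.026, -0.05, 0],
    [0.026, -0.05, 0],
    [0.026, -0.05, 0],
    [0.026, -0.05, 0],
    [0.026, -0.05, 0],
    [0.026, -0.05, 0],
    [0, 0, 0]
  ],
  "turn": [0.0625, 0.0625, 0, 0, 0, 0, 0, 0, 0, 0, 0, 0, 0, 0, 0],
  "grip_force": 20
}}

```text
clock: 1.6
ee_pos: [0.4657, 0.038, 0.2229]
tcp_rot: [[-1.0, -0.005, -0.006], [-0.005, 1.0, -0.008], [0.006, -0.007, -1.0]]
wrist_force: [-0.1, -0.2, -0.3]
gripper_width: 0.401
```

{"op": "step_arm", "data": {
  "jaw": [-0.2, -0.2, -0.2, -0.2],
  "slide": [
    [0, 0.035, -0.03],
    [0, 0, -0.055],
    [0, 0, -0.055],
    [0, 0, 0]
  ],
  "turn": [0, 0, 0, 0]
}}

```text
clock: 2.0
ee_pos: [0.4662, 0.0657, 0.1089]
tcp_rot: [[-1.0, 0.001, -0.003], [0.001, 1.0, -0.005], [0.003, -0.005, -1.0]]
wrist_force: [-0.9, 0.1, 0.7]
gripper_width: 0.4
```

Run:
```python
from h import *
im=get_image("wrist");s=observe();print(s["ee_pos"],s["tcp_rot"])
I=im["color"].copy()
for i in range(4):
    x,y=[(.04,.028),(.04,-.028),(-.04,-.028),(-.04,.028)][i]
    cv2.circle(I,tuple(proj(im,(.466+x,.067+y,.005)).round().astype(int)),2,(0,0,255),-1)
for x,y in [(.02,.006),(.02,-.006),(-.02,-.006),(-.02,.006)]:
    cv2.circle(I,tuple(proj(im,(.466+x,.067+y,.047)).round().astype(int)),2,(255,0,255),-1)
cv2.imwrite("pics/w1.png",I)
```

```text
[0.4684 0.066  0.1118] [[-1.      0.0016  0.0018]
 [ 0.0016  1.     -0.0038]
 [-0.0018 -0.0038 -1.    ]]
```

View pics/w1.png

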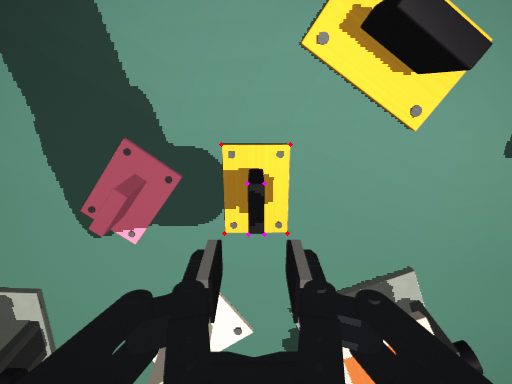

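The wrist view shows the projected plate corners and fin lying on the real ones to about 1 px, and the jaws straddle the fin. Descending.

{"op": "step_arm", "data": {
  "jaw": [-0.2, -0.2, -0.2, -0.2],
  "slide": [
    [-0.002, 0.001, -0.04],
    [0, 0, -0.04],
    [0, 0, -0.03],
    [0, 0, 0]
  ],
  "turn": [0, 0, 0, 0]
}}

```text
clock: 2.45
ee_pos: [0.4743, 0.0699, 0.0314]
tcp_rot: [[-1.0, 0.0, 0.016], [0.0, 1.0, 0.002], [-0.016, 0.002, -1.0]]
wrist_force: [-0.9, 0.3, -0.3]
gripper_width: 0.403
```

{"op": "step_arm", "data": {
  "jaw": [-0.2, -0.2, -0.2],
  "slide": [
    [-0.01, -0.004, -0.012],
    [-0.002, 0, -0.01],
    [0, 0, 0]
  ],
  "turn": [0, 0, 0]
}}

```text
clock: 2.75
ee_pos: [0.4684, 0.068, 0.0182]
tcp_rot: [[-1.0, -0.0, 0.024], [-0.0, 1.0, 0.006], [-0.024, 0.006, -1.0]]
wrist_force: [0.1, 0.2, -0.4]
gripper_width: 0.404
```

{"op": "step_arm", "data": {
  "jaw": [-0.2, -0.2, -1, -1, -1, -1, -1],
  "slide": [
    [-0.003, -0.001, -0.007],
    [0, 0, 0],
    [0, 0, 0],
    [0, 0, 0],
    [0, 0, 0],
    [0, 0, 0],
    [0, 0, 0]
  ],
  "turn": [0, 0, 0, 0, 0, 0, 0],
  "grip_force": 25
}}

```text
clock: 3.45
ee_pos: [0.4674, 0.0677, 0.0144]
tcp_rot: [[-1.0, -0.0, 0.027], [-0.0, 1.0, 0.007], [-0.027, 0.007, -1.0]]
wrist_force: [0.0, -0.0, -0.2]
gripper_width: 0.133
```

{"op": "step_arm", "data": {
  "jaw": [-1, -1, -1, -1, -1, -1, -1, -1],
  "slide": [
    [0, 0, 0.02],
    [0, 0, 0.04],
    [0, 0, 0.04],
    [0, 0, 0.04],
    [0, 0, 0.04],
    [0, 0, 0.04],
    [0, 0, 0.02],
    [0, 0, 0]
  ],
  "turn": [0, 0, 0.04, 0.06, 0.06, 0.04, 0, 0]
}}

```text
clock: 4.25
ee_pos: [0.4633, 0.066, 0.2116]
tcp_rot: [[-0.906, -0.422, 0.019], [-0.422, 0.907, 0.011], [-0.022, 0.002, -1.0]]
wrist_force: [0.5, -0.4, -2.4]
gripper_width: 0.136
```

Lifted and held. The plate will pivot in the jaws, about the jaw axis, to take up the slope. I'll put its uphill edge down slightly high on the face, then move down and back downslope so that friction helps the rotation.

{"op": "step_arm", "data": {
  "jaw": [-1, -1, -1, -1, -1, -1, -1, -1, -1],
  "slide": [
    [0.02, 0.014, 0],
    [0.038, 0.028, 0],
    [0.038, 0.028, 0],
    [0.038, 0.028, 0],
    [0.038, 0.028, 0],
    [0.02, 0.014, 0],
    [0, 0, -0.02],
    [0, 0, -0.03],
    [0, 0, 0]
  ],
  "turn": [-0.0125, 0, 0, 0, 0, 0, 0, 0, 0]
}}

```text
clock: 5.15
ee_pos: [0.6175, 0.1815, 0.1548]
tcp_rot: [[-0.919, -0.395, 0.005], [-0.395, 0.919, 0.005], [-0.006, 0.003, -1.0]]
wrist_force: [-1.6, 0.8, -1.6]
gripper_width: 0.136
```

```bash
cat > look.py <<'E'
from h import *
import sys
def look(name,h=.033,draw=True):
    out=[]
    for n,(u,v,w,hh) in(("scene",(255,190,120,110)),("side",(220,85,120,110))):
        im=get_image(n); out.append(cv2.resize(im["color"][v:v+hh,u:u+w],None,fx=3.33,fy=3.33,interpolation=cv2.INTER_CUBIC))
    cv2.imwrite(f"pics/{name}.png",np.hstack(out))
    s=observe(); print(s["clock"],s["ee_pos"],s["tcp_rot"][:,2],s["wrist_force"],s["moment"],s["gripper_width"])
if __name__=="__main__": look(sys.argv[1])
E
python3 look.py p1
```

```text
5.25 [0.6195 0.1816 0.1589] [ 0.0102  0.0076 -0.9999] [ 0.4151  0.8321 -0.7934] [-0.025   0.0031  0.0271] 0.1368006567866517
```

View pics/p1.png

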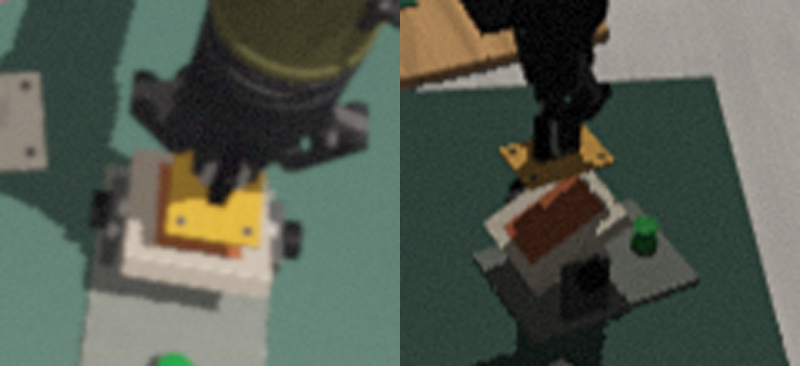

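The plate is level, aligned with the face and about 45 mm above it; yaw matches the stage. Descending to just above contact.

{"op": "step_arm", "data": {
  "jaw": [-1, -1, -1, -1],
  "slide": [
    [-0.003, -0.004, -0.02],
    [0, 0, -0.02],
    [-0.001, 0, -0.01],
    [0, 0, 0]
  ],
  "turn": [0, 0, 0, 0],
  "grip_force": 20
}}

```text
clock: 5.65
ee_pos: [0.6185, 0.1783, 0.1213]
tcp_rot: [[-0.919, -0.393, 0.016], [-0.393, 0.919, 0.01], [-0.019, 0.003, -1.0]]
wrist_force: [0.3, 0.3, -2.1]
gripper_width: 0.137
```

Now small steps to find contact.

{"op": "step_arm", "data": {
  "jaw": [-1, -1, -1, -1],
  "slide": [
    [-0.001, 0, -0.005],
    [0, 0, -0.004],
    [0, 0, -0.004],
    [0, 0, 0]
  ],
  "turn": [0, 0, 0, 0]
}}

```text
clock: 6.05
ee_pos: [0.6191, 0.1787, 0.1145]
tcp_rot: [[-0.919, -0.393, 0.02], [-0.393, 0.919, 0.012], [-0.023, 0.004, -1.0]]
wrist_force: [-0.2, -1.4, -1.2]
gripper_width: 0.137
```

{"op": "step_arm", "data": {
  "jaw": [-1, -1, -1],
  "slide": [
    [-0.003, -0.0013, -0.005],
    [-0.003, -0.0013, -0.005],
    [0, 0, 0]
  ],
  "turn": [0, 0, 0]
}}

```text
clock: 6.35
ee_pos: [0.6178, 0.1781, 0.1117]
tcp_rot: [[-0.919, -0.393, 0.029], [-0.393, 0.919, 0.017], [-0.034, 0.004, -0.999]]
wrist_force: [-0.6, -0.6, -1.4]
gripper_width: 0.135
```

{"op": "step_arm", "data": {
  "jaw": [-1, -1, -1],
  "slide": [
    [-0.004, -0.0017, -0.005],
    [-0.004, -0.0017, -0.005],
    [0, 0, 0]
  ],
  "turn": [0, 0, 0]
}}

```text
clock: 6.65
ee_pos: [0.615, 0.1768, 0.1071]
tcp_rot: [[-0.918, -0.394, 0.039], [-0.393, 0.919, 0.021], [-0.044, 0.004, -0.999]]
wrist_force: [-0.9, 0.0, -1.0]
gripper_width: 0.139
```

{"op": "step_arm", "data": {
  "jaw": [-1, -1, -1],
  "slide": [
    [-0.004, -0.0017, -0.006],
    [-0.004, -0.0017, -0.006],
    [0, 0, 0]
  ],
  "turn": [0, 0, 0]
}}

```text
clock: 6.95
ee_pos: [0.6116, 0.1753, 0.1002]
tcp_rot: [[-0.918, -0.394, 0.048], [-0.393, 0.919, 0.025], [-0.054, 0.004, -0.999]]
wrist_force: [-0.9, -0.2, -0.2]
gripper_width: 0.138
```

```bash
python3 look.py p2
```

```text
7.05 [0.6116 0.1753 0.1001] [ 0.0475  0.0244 -0.9986] [-1.5788 -0.4951  2.1425] [-0.0296  0.1284 -0.046 ] 0.13764552054634824
```

View pics/p2.png

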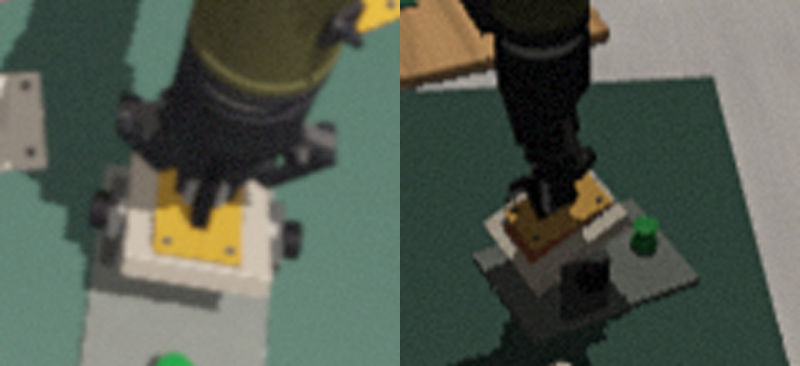

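The plate is pivoting with the slope and its uphill edge sits near the pad's uphill edge. The remaining travel is about (-7, -2.5, -10.5) mm.

{"op": "step_arm", "data": {
  "jaw": [-1, -1, -1],
  "slide": [
    [-0.004, -0.0015, -0.005],
    [-0.004, -0.0015, -0.005],
    [0, 0, 0]
  ],
  "turn": [0, 0, 0]
}}

```text
clock: 7.35
ee_pos: [0.6086, 0.1738, 0.0945]
tcp_rot: [[-0.917, -0.394, 0.056], [-0.393, 0.919, 0.027], [-0.062, 0.003, -0.998]]
wrist_force: [-2.1, -0.7, 0.3]
gripper_width: 0.137
```

{"op": "step_arm", "data": {
  "jaw": [-1, -1, -1],
  "slide": [
    [-0.004, -0.001, -0.004],
    [-0.004, -0.001, -0.004],
    [0, 0, 0]
  ],
  "turn": [0, 0, 0]
}}

```text
clock: 7.65
ee_pos: [0.6053, 0.1727, 0.0903]
tcp_rot: [[-0.917, -0.394, 0.064], [-0.393, 0.919, 0.029], [-0.07, 0.002, -0.998]]
wrist_force: [-3.0, -0.5, 0.9]
gripper_width: 0.133
```

{"op": "step_arm", "data": {
  "jaw": [-1, -1],
  "slide": [
    [0, 0, -0.002],
    [0, 0, 0]
  ],
  "turn": [0, 0]
}}

```text
clock: 7.85
ee_pos: [0.6052, 0.1727, 0.0896]
tcp_rot: [[-0.917, -0.394, 0.064], [-0.393, 0.919, 0.03], [-0.07, 0.002, -0.998]]
wrist_force: [0.5, -0.0, 2.3]
gripper_width: 0.136
```

```bash
python3 look.py p3
```

```text
7.95 [0.6052 0.1726 0.0896] [ 0.0636  0.0295 -0.9975] [-1.5292 -0.5993  5.0909] [-0.127   0.1092 -0.0088] 0.13347401034177472
```

View pics/p3.png

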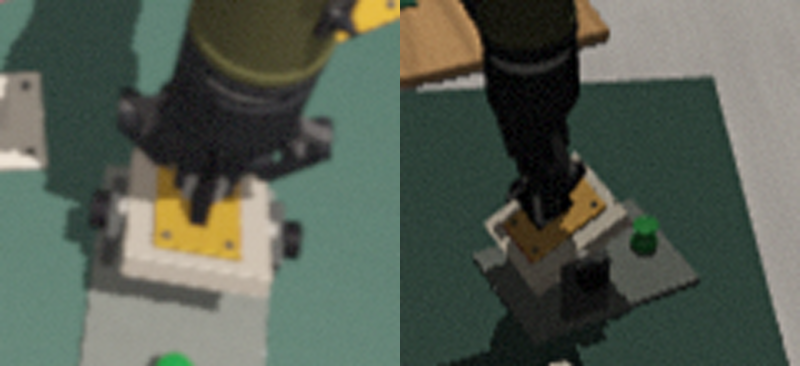

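The plate now covers the pad and lies almost along the face. Pressing gently along the normal.

{"op": "step_arm", "data": {
  "jaw": [-1, -1, -1],
  "slide": [
    [0.0005, 0.0002, -0.002],
    [0, 0, 0],
    [0, 0, 0]
  ],
  "turn": [0, 0, 0]
}}

```text
clock: 8.25
ee_pos: [0.6051, 0.1726, 0.0896]
tcp_rot: [[-0.917, -0.394, 0.062], [-0.393, 0.919, 0.03], [-0.069, 0.003, -0.998]]
wrist_force: [-1.4, -0.1, 2.4]
gripper_width: 0.137
```

{"op": "step_arm", "data": {
  "jaw": [-1, -1],
  "slide": [
    [0.001, 0.0005, -0.003],
    [0.001, 0.0005, -0.003]
  ],
  "turn": [0, 0]
}}

```text
clock: 8.45
ee_pos: [0.605, 0.1727, 0.0893]
tcp_rot: [[-0.917, -0.394, 0.057], [-0.393, 0.919, 0.03], [-0.065, 0.005, -0.998]]
wrist_force: [-12.6, -2.9, 23.1]
gripper_width: 0.138
```

```bash
cat > f.py <<'E'
from h import *
n=np.array([-.413,-.179,.893]); F=[];M=[]
for i in range(5):
    get_image("wrist"); s=observe(); F.append(s["wrist_force"]);M.append(s["moment"])
F=np.array(F);print(s["clock"],s["ee_pos"],s["tcp_rot"][:,2],"F",F.mean(0),F.std(0),"along n",F@n,"moment",np.mean(M,0),"vel",abs(s["joint_velocities"]).max())
E
python3 f.py
```

```text
8.7 [0.605  0.1727 0.0893] [ 0.0575  0.0304 -0.9979] F [-11.7785  -2.8351  21.7785] [0.628  0.3847 0.4512] along n [25.0083 25.4248 24.8874 25.0622 23.7186] moment [-0.6889  1.8283  0.0089] vel 0.001395529354592669
```

{"op": "step_arm", "data": {
  "jaw": [-1],
  "slide": [
    [0.0006, 0.0003, -0.0013]
  ],
  "turn": [0]
}}

```text
clock: 8.8
ee_pos: [0.605, 0.1727, 0.0895]
tcp_rot: [[-0.917, -0.394, 0.057], [-0.393, 0.919, 0.031], [-0.064, 0.006, -0.998]]
wrist_force: [-4.1, -1.3, 5.9]
gripper_width: 0.134
```

```bash
python3 f.py
python3 - <<'E'
from h import *
import fit
im={n:get_image(n) for n in("scene","side")}
out=[]
for n,(u,v) in(("scene",(280,225)),("side",(240,125))):
    I=cv2.resize(im[n]["color"][v:v+80,u:u+66],None,fx=6,fy=6,interpolation=cv2.INTER_CUBIC)
    R=fit.Rz(fit.p[2])@fit.slope(fit.p[3])
    P=[proj(im[n],fit.C+R@[a*.04,b*.028,.005]) for a,b in fit.sg]
    for q in P: cv2.circle(I,tuple(((q-[u,v]+.5)*6).astype(int)),3,(0,0,255),1)
    out.append(I)
cv2.imwrite("pics/p4.png",np.hstack(out))
E
```

```text
9.05 [0.605  0.1727 0.0894] [ 0.0564  0.0304 -0.9979] F [-7.5401 -2.0124 13.6527] [0.4316 0.4072 0.4199] along n [15.761  14.8334 16.2651 15.7477 15.7234] moment [-0.4376  0.9275  0.014 ] vel 0.0016286557729517186
stage x y yaw slope [0.6201 0.1796 0.4085 0.4671] rms px 0.4534021208287641
[[[-0.1, -0.3], [-0.5, 0.3], [0.5, -0.4], [0.8, -0.6]], [[-0.1, -0.2], [-0.1, -0.0], [0.6, 0.6], [-0.4, 0.2]], [[-0.3, 0.2], [-0.3, 0.2], [0.4, -0.4], [0.2, 1.3]], [[0.2, 0.4], [-0.2, -0.3], [0.3, -0.5], [0.9, 0.0]]]
face centre [0.6164 0.1779 0.079 ] normal [-0.4132 -0.1789  0.8929] sigma [0.0004 0.0004 0.0073 0.0115]
scene [[0.42707555639982686, 0.0392562790706914], [0.4270360028890014, 0.0946964522713383], [0.5005832971442978, 0.09795452351754834], [0.5083878417491787, 0.038885008695629414]] mean [0.4658 0.0677] edges [0.0554 0.0736 0.0596 0.0813]
  edge dir 1.571509771609929
  edge dir 0.04427005195725276
  edge dir -1.4394324592413315
  edge dir 3.1370267040116375
side [[0.42585190017079533, 0.09553071266584157], [0.5061734421611317, 0.0940849281719337], [0.5063344097169034, 0.03633913546868983], [0.4267015219225039, 0.039334783653577676]] mean [0.4663 0.0663] edges [0.0803 0.0577 0.0797 0.0562]
  edge dir -0.017998015780228152
  edge dir -1.5680088139507928
  edge dir 3.103992154749568
  edge dir 1.58591409492351
```

View pics/p4.png

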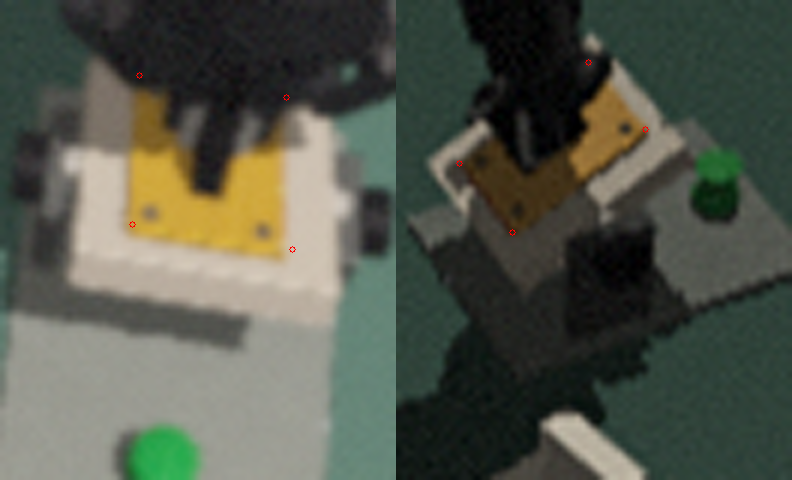

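The push is 15.7 N along the normal, more than the 10 N wanted. The plate's visible corners lie within about 2 mm of the projected target. I'll ease the push and zoom in on the contact edge.

{"op": "step_arm", "data": {
  "jaw": [-1],
  "slide": [
    [0.0004, 0.0002, -0.0007]
  ],
  "turn": [0]
}}

```text
clock: 9.25
ee_pos: [0.605, 0.1727, 0.0895]
tcp_rot: [[-0.917, -0.394, 0.056], [-0.393, 0.919, 0.03], [-0.063, 0.006, -0.998]]
wrist_force: [-3.1, -1.2, 7.3]
gripper_width: 0.135
```

```bash
python3 f.py
python3 - <<'E'
from h import *
im=get_image("side"); I=np.mean([get_image("side")["color"].astype(float) for _ in range(4)],0)
a=cv2.resize(np.clip(I[130:172,245:290]*1.6,0,255).astype(np.uint8),(450,420),interpolation=cv2.INTER_CUBIC)
w=get_image("wrist")["color"][60:380,90:430]
w=cv2.resize(w,(350,329))
w=cv2.copyMakeBorder(w,0,91,0,0,cv2.BORDER_CONSTANT)
cv2.imwrite("pics/p5.png",np.hstack([a,w]))
E
```

```text
9.5 [0.605  0.1727 0.0895] [ 0.0554  0.0304 -0.998 ] F [-5.1506 -1.234  10.2673] [0.4613 0.6839 0.5694] along n [11.7058 12.385  10.8793 11.2425 11.3712] moment [-0.2952  0.5891 -0.018 ] vel 0.001111257607459441
```

View pics/p5.png

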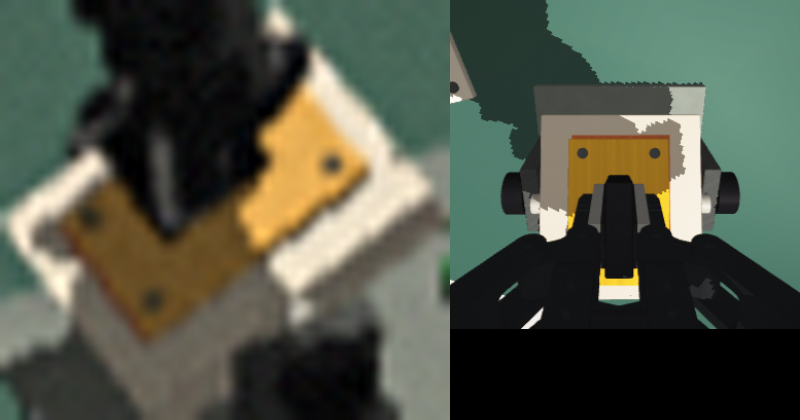

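The zoom shows the plate flush, with no gap along its edges. The wrist view shows an even 1–2 mm strip of copper at the low end and the sides lined up. The push is steady at about 11.5 N, so I'm handing in.

```bash
python3 -c "
from cell import close_job; print(close_job())"
```

```text
the job is handed in; nothing more can be done
None
```

I gripped the smaller brass plate by its fin, lifted it, and turned it to match the left, green-marked stage. I then pressed it onto the sloped face so that it pivoted in the jaws until it lay flush. The job was handed in at about 10 s, with the gripper still holding and pressing the plate.

**Last checks**
- **Push:** about 11.5 N along the face normal, steady, with the arm at rest. It reached about 25 N briefly while the plate was settling.
- **Position:** corners within about 2 mm of the target in the images. An even 1–2 mm strip of copper shows at the low end.
- **Yaw:** the gripper's yaw was within about 0.01 rad of the fitted stage yaw.
- **Flushness:** no gap visible. The grasp height above the face (32.5 mm, against 33.4 mm expected) agrees with a flush plate. The tilt was judged from the images to about 0.02 rad, not measured directly.

No check failed. The gripper itself ended tilted by about 0.06 rad, which does not affect how the plate lies. The arm never came near the red-marked stage, the markers, the camera or the phone.

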